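# Slide the turtle egg up to the candling lamp

### The job

A turtle egg lies in the cradle of the candling rail's braked slide. Press down the rubber pad in the middle of the slide to free its brake and, keeping it pressed, push the slide slowly along the rail until its nose rests against the marked stop on the lamp carrier; then let go of the pad so that the brake holds it there. Never force the slide against its brake, do not touch, lift, jolt or turn the egg, and leave the lamp carrier and the other things on the bench as they are.

Things in the scene. Friction and masses are not known exactly. Their poses are not given: they have to be found in the camera images.
- rail: Aluminium candling rail lying on the bench: 500 mm long, 40 mm wide, 26 mm high, on two cross feet 86 mm wide. Fixed. Its origin is on the bench under the middle of the rail; its y axis runs along the rail towards the lamp end, z is up.
- slide (a joint): How far the egg slide has moved along the rail from where it stood at the start, in m, growing towards the lamp. The aluminium saddle is 84 mm long, 64 mm wide, top 40 mm above the bench, its middle under the pad. While the pad is up a spring brake holds the slide against about 20 N; with the pad down 1 to 2 N moves it. It must be moved only with the pad pressed and no faster than 0.2 m/s, so that the egg is not jolted.
- pad (a joint): How far the rubber pad is pressed down, in m: 0 up (brake on), 0.005 at its bottom. The brake lets go gradually and is fully off from 0.002 (about 5 N) on; about 6.5 N brings the pad to its bottom. The pad springs up again when let go.
- pad_top (a point): Centre of the pad's top face, 48 mm above the bench with the pad up. The black ribbed rubber pad is 52 mm long (along the rail) and 40 mm wide and stands 8 mm out of the saddle; a lip 4 mm thick and 3 to 4 mm high runs across each end, leaving 44 mm of flat between the lips. The near end of the egg is 56 mm from the pad's centre, towards the lamp; the egg's top is 80 mm above the bench.
- slide_nose (a point): Middle of the front face of the slide's nose, a cross bar 64 mm wide at the end of the cradle plate, 33 mm above the bench and 120 mm ahead of the pad's centre (towards the lamp). This face meets the stop.
- stop_face (a point): Middle of the face of the marked stop, 33 mm above the bench: a dark steel cross bar 80 mm wide, top 40 mm above the bench, with a white line along its top, on the near side of the lamp carrier (aluminium saddle with a black lamp tube, 37 mm thick and about 88 mm long, its axis along the rail at 60 mm height and its top at 80 mm). The carrier is clamped to the rail by a screw and must stay put.
- cradle_seat (a point): Point of the slide where the middle of the egg belongs, in the grey cradle 84 mm ahead of the pad's centre, 60 mm above the bench.
- egg: The turtle egg to be candled, 58 x 40 mm, 50 g, loose in the cradle with its long axis (its y) along the rail. Origin at its centre; z up at the start. To be left alone: it only rides with the slide.
- thermometer: White probe thermometer lying on the bench on the near side of the rail, head 46 x 80 x 18 mm, steel probe along -y to 165 mm from the origin. Bystander.
- brush: Small paint brush lying on the bench beyond the rail, 195 mm long, 9 mm thick, along its y. Bystander.
- grid_offcut: Offcut of green egg mat on the bench beyond the rail, 48 x 96 x 20 mm; origin under its centre. Bystander.
- loupe: Black loupe standing on the bench near the rail's start end, diameter 38 mm, height 46 mm; origin under its centre. Bystander.
- pencil: Pencil lying on the bench on the near side of the rail, 140 mm long, 8 mm thick, along its y. Bystander.

How it is judged:
On the way, in this order (a step that is already met when the one before it is completed fails the run):
1. the pad is pressed down, freeing the brake, while the slide is still away from the stop (value of joint pad above 0.0012 m and distance between slide_nose and stop_face above 0.02 m), for 0.1 s.
2. the slide's nose is against the marked stop (distance between slide_nose and stop_face below 0.003 m), for 0.1 s.
At the end, for the whole second after the job is handed in: The slide rests with its nose within 3 mm of the stop face, its pad is up again (pressed less than 1 mm), and the egg lies at rest in the cradle, within 6 mm of its seat and turned by less than 0.25 rad; the stop is within 3 mm of where it was clamped (distance between slide_nose and stop_face below 0.003 m and value of joint pad below 0.001 m and velocity of joint slide between -0.005 and 0.005 m/s and distance between egg and cradle_seat below 0.006 m and angle between egg's own z axis and vertical below 0.25 rad and linear speed of egg below 0.02 m/s and distance of stop_face from where it was at the start of the episode below 0.003 m); the robot touches nothing.
It fails at once if the slide is forced along against its brake (moving faster than 20 mm/s with the pad pressed less than 0.8 mm) (value of joint pad below 0.0008 m and (velocity of joint slide above 0.02 m/s or velocity of joint slide below -0.02 m/s)).
It fails at once if the slide moves faster than 0.25 m/s, which jolts the egg (velocity of joint slide above 0.25 m/s or velocity of joint slide below -0.25 m/s).
It fails at once if the egg is touched by the robot, lifted or shifted out of its seat (over 8 mm) or turned (over 0.3 rad) (contact force between any of the fingers, the arm and egg above 0.3 N or distance between egg and cradle_seat above 0.008 m or angle between egg's own z axis and vertical above 0.3 rad or angle between the y axis of egg and the y axis of rail, either way round above 0.3 rad).
It fails at once if the lamp carrier is shifted by more than 4 mm (distance of stop_face from where it was at the start of the episode above 0.004 m).
It fails at once if another thing on the bench is lifted or moved by more than 15 mm (distance of any of thermometer, brush, grid_offcut, loupe, pencil from where it was at the start of the episode above 0.015 m).
It also fails if it takes over 38 s, if anything falls off the work surface, if the arm or the gripper's body presses on something with over 40 N, if the wrist force passes 120 N, or if a joint passes its speed limit or range.

### The arm

A 6-joint arm with a two-finger parallel gripper is mounted at the origin on the work surface. World frame = base frame: x ahead of the robot, y to its left, z up, the work surface at z = 0. Lengths are in m, angles in rad, forces in N, time in s.
With the tool pointing down it reaches from about 0.275 to 0.825 m from the base axis. Payload 4.9 kg.
Tool frame: the origin (TCP) lies midway between the tips of the shut fingers; the grasp point (between the pads) lies 19 mm behind it (grip_point_offset is the distance from the TCP to the grasp point, in m); z points along the fingers, y is the line along which they close (so a half turn about z gives the same grasp; the last joint's range is limited). The gripper opens to 85 mm and grips with 20 to 120 N. Pads are 22 mm wide; open, the fingers measure 114 mm over their backs; the gripper's body (76 mm by 85 mm) begins 54 mm behind the grasp point. The pads swing forward as they close: fully open they stand 13 mm farther back than shut.
Start: joints at [-1.299, 0.326, -0.193, 1.052, 0, 1.437], TCP at [0.217, -0.505, 0.231] pointing down, gripper open.
Joint ranges: [-2.65, 2.65], [-0.97, 1.79], [-1.3, 1.35], [-1.93, 2.1], [-1.47, 1.37], [-3.14, 3.14]. Speed limits (rad/s): [2.57, 2.57, 3.14, 3.14, 3.14, 3.14].

### API

Orientations are given as a rotation vector (axis times angle).
In Python, from cell import * gives the robot as it stands. Calls block until the motion is done:
- movep(position, orientation): joint-space move of the TCP to a pose.
- move_l(position, velocity=0.15, rot=None, until_force=None): straight line of the TCP; rot=None keeps the orientation; velocity is the mean speed in m/s. With until_force (N) it stops when the force on the tool has changed by that much, and returns True; else False.
- set_joints(angles): joint-space move.
- let_go() and grab(newtons=None): open the fingers fully, or close them until they stop; newtons is the grip in N (None keeps the last).
- sleep(seconds).
- ik(position, orientation): joint angles nearest the present ones, or None.
- get_state(): the state.
- grab_frame(name): name is "scene" or "top"; returns a dict with "img" (400x640x3 uint8, red, green, blue), "fx", "fy", "cx", "cy" (pixels), "cam_to_world" (4x4, takes a point from camera to world coordinates). Camera axes: x right, y down, z forward; pixel columns grow to the right and rows downward; lengths in m; the calibration is good to about 2 mm. A picture is of the moment at which its call begins. There is no depth.
A pose or a line that the arm cannot do raises MotionError and nothing moves.
- sign_off(): hands the job in; it is judged then, once.
Trained networks look in the newest picture that a camera, given by its name, has taken for a name from the list of things; names that differ only in an ending like _2 or _b are one class to them, and where a whole thing is asked for, a point or a joint stands for the part that bears it (a point fixed in the world has none). Each returns a list of dicts, best first, with "score" (0 to 1); they miss things now and then, are a little off and sometimes report something else, mostly with a low value. They report only what shows in the picture. A call takes as long as a camera call.
- spot_in(camera, name): "centre" ([column, row] in pixels, amid what is visible of it).
- silhouettes(camera, name): "mask" (400x640 bool, what is visible of it) and "centre" ([column, row] in pixels, amid what is visible of it).
- tip_of(camera, name): "centre" ([column, row] in pixels: a listed point, or the origin of a listed thing).
The state is a dict: "clock": time; "q": joint angles; "joint_velocities": joint speeds; "tau": joint torques, N m; "position": TCP position; "eef_rot": TCP orientation; "contact_force": force on the tool from outside, world axes, zero at the start; "wrist_torque": the same for the moment, N m; "finger_gap": opening from 0.0 (shut) to 1.0 (fully open); "grasp_force": force on a finger pad.
Only numpy, scipy, OpenCV 4.12 (cv2) and the standard library are available. Lean on these libraries where they do the work, as an engineer would, in place of code of your own. Each camera call takes 0.05 s, during which the arm holds its last target. There are 200 camera calls.

## Working session

There is one attempt and no reset: what is moved stays moved. The work goes in short steps, each a Python script; the robot and the scene stay as the last script left them, time stands still between calls to the robot, and variables do not carry over. Pictures are saved under pics/ and viewed, at most 10 in all, crops included, and the job is handed in when it is done.

```bash
mkdir -p pics; cat > h.py <<'E'
from cell import *
import numpy as np, cv2
def ray(f,px,z):
    M=np.array(f["cam_to_world"]);d=M[:3,:3]@np.array([(px[0]-f["cx"])/f["fx"],(px[1]-f["cy"])/f["fy"],1.])
    o=M[:3,3];return o+d*(z-o[2])/d[2]
def proj(f,p):
    M=np.linalg.inv(np.array(f["cam_to_world"]));c=M[:3,:3]@np.array(p)+M[:3,3]
    return np.array([f["fx"]*c[0]/c[2]+f["cx"],f["fy"]*c[1]/c[2]+f["cy"]])
E
python3 - <<'E'
from h import *
for c in("scene","top"):
    f=grab_frame(c);cv2.imwrite(f"pics/{c}1.png",f["img"][:,:,::-1])
    print(c,np.array(f["cam_to_world"])[:3,3])
    for n,z in dict(pad_top=.048,slide_nose=.033,stop_face=.033,cradle_seat=.06,egg=.06,rail=0,loupe=0,thermometer=0,pencil=.004,brush=.004,grid_offcut=0).items():
        for r in tip_of(c,n)[:2]: print(n,round(r["score"],2),np.round(r["centre"],1),np.round(ray(f,r["centre"],z),4))
print(get_state())
E
```

```text
scene [1.12250086 0.29223968 0.57462676]
pad_top 0.76 [258.2 189.8] [ 0.5537 -0.1283  0.048 ]
slide_nose 0.91 [314.4 198.2] [ 0.5066 -0.0161  0.033 ]
stop_face 0.63 [388.5 199.4] [0.4358 0.1284 0.033 ]
cradle_seat 0.88 [299.3 185.4] [ 0.5127 -0.0496  0.06  ]
egg 0.67 [299.2 188.3] [ 0.5219 -0.0448  0.06  ]
rail 0.66 [311.9 207.7] [ 0.5022 -0.0242  0.    ]
loupe 0.82 [228.7 180.6] [ 0.5038 -0.25    0.    ]
thermometer 0.82 [336.5 182.1] [ 0.3879 -0.016   0.    ]
pencil 0.18 [365. 240.] [0.5481 0.1202 0.004 ]
brush 0.6 [363.2 239.6] [0.5486 0.1165 0.004 ]
brush 0.31 [299.2 187.2] [ 0.4528 -0.0835  0.004 ]
grid_offcut 0.8 [258.7 229.2] [ 0.6162 -0.0904  0.    ]
top [ 0.47442774 -0.00219436  0.96934373]
pad_top 0.92 [386.7 190.3] [ 0.5506 -0.1314  0.048 ]
stop_face 0.58 [250.7 246.9] [0.451  0.1289 0.033 ]
cradle_seat 0.86 [344.3 210. ] [ 0.515  -0.0495  0.06  ]
egg 0.75 [344.7 208.5] [ 0.5177 -0.0503  0.06  ]
rail 0.81 [330.8 214.4] [ 0.5097 -0.0256  0.    ]
loupe 0.9 [441.5 217.4] [ 0.4977 -0.2452  0.    ]
thermometer 0.61 [331.3 277.3] [ 0.3862 -0.023   0.    ]
pencil 0.6 [249.5 300.2
[... 194 characters left out ...]
.2, 'q': array([-1.29917829e+00,  3.26202983e-01, -1.92642451e-01,  1.05197602e+00,
        1.15067000e-05,  1.43657301e+00]), 'joint_velocities': array([ 2.28311012e-03, -9.67630710e-04, -6.41778094e-04, -4.60397917e-04,
        2.19010870e-05, -2.61566529e-04]), 'tau': array([-1.28364400e-04, -4.43338537e+01,  2.62756169e+01,  1.25344388e-03,
       -2.70914788e-04, -2.60864951e-06]), 'position': array([ 0.21713852, -0.5053265 ,  0.23126306]), 'eef_rot': array([-3.07710860e+00, -6.33122909e-01, -1.53228152e-05]), 'contact_force': array([0.16718239, 0.62140903, 0.46529795]), 'wrist_torque': array([ 0.00568426, -0.02585207,  0.04765766]), 'grasp_force': 0.0, 'finger_gap': 0.9994875099617017}
```

```bash
python3 - <<'E'
import cv2
a=cv2.imread("pics/top1.png");cv2.imwrite("pics/top1c.png",cv2.resize(a[110:330,190:480],(790,600),interpolation=cv2.INTER_CUBIC))
E
```

```text
(no output)
```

View pics/top1c.png

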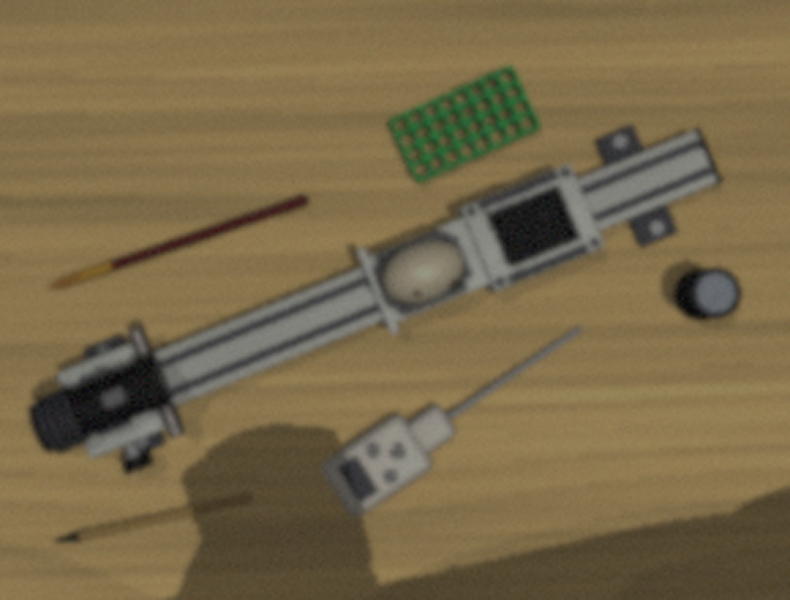

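View pics/scene1.png

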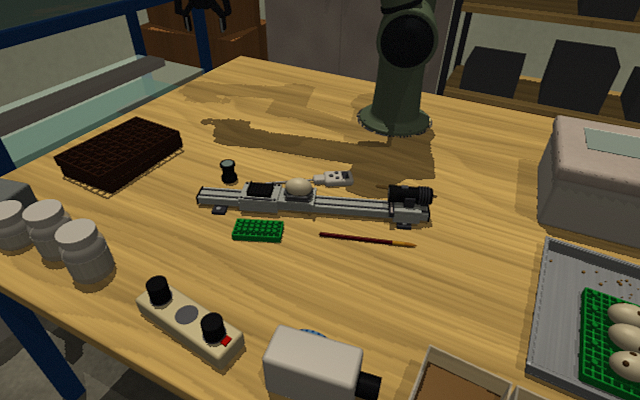

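The top crop shows the pad at about (386,192) and the stop bar at about (249,249) in the full image. The egg sits ahead of the pad and the rail runs about 22° off the y axis, which agrees with the networks. Next I refine the axis, shut the fingers and move above the pad.

```bash
cat >> h.py <<'E'
from scipy.spatial.transform import Rotation as Ro
def frame(th):
    u=np.array([-np.sin(th),np.cos(th),0]);return u,np.array([np.cos(th),np.sin(th),0])
def rots(th):
    u,v=frame(th);z=np.array([0,0,-1.]);out=[]
    for s in(1,-1):
        y=s*v;out.append(Ro.from_matrix(np.c_[np.cross(y,z),y,z]).as_rotvec())
    return out
E
python3 - <<'E'
from h import *
f=grab_frame("top")
# dark grooves / rail edges seen in the picture: Hough segments on the bare rail
g=cv2.cvtColor(f["img"],cv2.COLOR_RGB2GRAY)
L=cv2.createLineSegmentDetector().detect(g)[0].reshape(-1,4)
for l in L:
    if np.hypot(l[2]-l[0],l[3]-l[1])<22: continue
    a,b=ray(f,l[:2],.026),ray(f,l[2:],.026)
    if a[1]>b[1]:a,b=b,a
    d=b-a;th=np.arctan2(-d[0],d[1])
    if .25<th<.5 and -.3<a[1]<.2 and .4<a[0]<.65: print(np.round(a[:2],3),np.round(b[:2],3),round(th,3))
for n in("pad_top","stop_face","slide"):
    for r in silhouettes("top",n)[:1]:
        ys,xs=np.nonzero(r["mask"]);rc=cv2.minAreaRect(np.c_[xs,ys].astype(np.float32));print(n,r["score"],len(xs),rc)
        print(np.round(ray(f,rc[0],.045),4))
th=0.375
for r in rots(th):
    q=ik([.551,-.131,.12],r);print(r,q)
E
```

```text
[ 0.539 -0.161] [ 0.522 -0.117] 0.36
[0.431 0.129] [0.398 0.205] 0.408
[ 0.574 -0.146] [ 0.558 -0.102] 0.347
[0.576 0.031] [0.52 0.21] 0.304
[0.473 0.156] [0.455 0.204] 0.376
[0.466 0.14 ] [0.451 0.182] 0.337
[0.567 0.03 ] [0.511 0.206] 0.306
[ 0.611 -0.244] [ 0.583 -0.167] 0.355
[ 0.574 -0.258] [ 0.55  -0.196] 0.374
[ 0.581 -0.258] [ 0.551 -0.178] 0.364
[ 0.601 -0.252] [ 0.57  -0.171] 0.363
[ 0.588 -0.256] [ 0.557 -0.175] 0.363
[ 0.497 -0.018] [0.443 0.124] 0.363
[ 0.49  -0.019] [0.437 0.123] 0.362
[ 0.51  -0.014] [0.456 0.129] 0.36
[ 0.516 -0.01 ] [0.462 0.132] 0.362
[ 0.607 -0.249] [ 0.576 -0.169] 0.364
[ 0.534 -0.166] [ 0.516 -0.121] 0.365
[ 0.581 -0.145] [ 0.564 -0.098] 0.351
[ 0.556 -0.068] [ 0.536 -0.012] 0.352
[ 0.522 -0.008] [0.468 0.135] 0.363
[ 0.59  -0.142] [ 0.568 -0.072] 0.309
[ 0.615 -0.138] [ 0.58  -0.055] 0.399
[0.524 0.002] [0.478 0.124] 0.365
[ 0.482 -0.015] [0.451 0.068] 0.358
pad_top 0.78 548 ((386.32757568359375, 192.56898498535156), (20.240793228149414, 27.668603897094727), 68.19859313964844)
[ 0.5465 -0.131   0.045 ]
stop_face 0.94 1698 ((230.08824157714844, 262.1470642089844), (45.96162033081055, 54.19355010986328), 59.036251068115234)
[0.424  0.1662 0.045 ]
slide 0.89 1987 ((366.21826171875, 200.1464080810547), (33.54029083251953, 85.26347351074219), 68.5522689819336)
[ 0.5332 -0.0923  0.045 ]
[1.76842295 2.59659097 0.        ] [-0.3637376   0.45253535 -0.30673422  0.81152676  0.          0.83205873]
[ 2.59659097 -1.76842295  0.        ] [-0.3637376   0.45253535 -0.30673422  0.81152676  0.         -2.30953393]
```

```bash
python3 - <<'E'
from h import *
r=rots(.363)[0];p=np.array([.548,-.131,0])
grab(20)
movep(p+[0,0,.13],r)
move_l(p+[0,0,.062],.1)
s=get_state();print(s["clock"],s["position"],s["contact_force"],s["finger_gap"])
for c in("scene","top"):
    f=grab_frame(c);t=np.round(proj(f,[.548,-.131,.048])).astype(int);print(c,t)
    x,y=t;k=f["img"][y-60:y+60,x-70:x+110,::-1];cv2.imwrite(f"pics/{c}2.png",cv2.resize(k,(780,520),interpolation=cv2.INTER_CUBIC))
E
```

```text
4.85 [ 0.54841235 -0.1312762   0.06244759] [0.11521382 0.10555044 0.05580941] 0.0021346121120649204
scene [259 188]
top [387 192]
```

View pics/scene2.png

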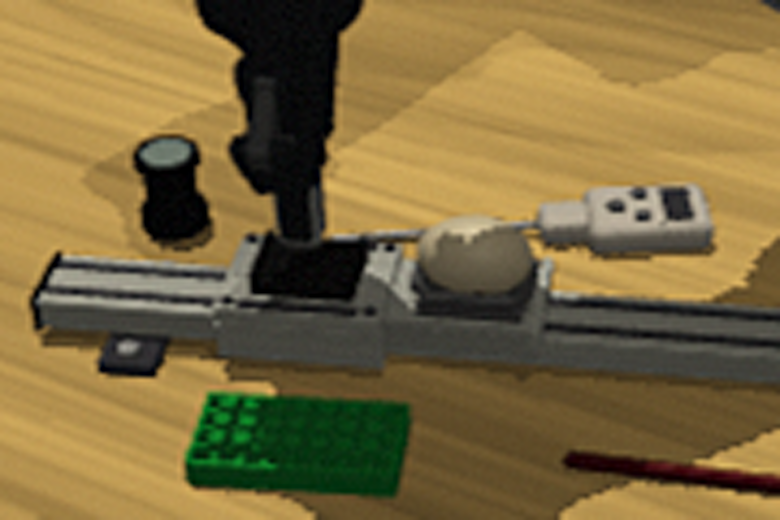

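The fingertips are over the pad, at about crop (300,240), and well clear of the egg. I shift 2 mm towards the pad's centre and press.

```bash
python3 - <<'E'
from h import *
p=np.array([.550,-.131,0])
move_l(p+[0,0,.053],.05)
print(move_l(p+[0,0,.036],.02,until_force=11))
s=get_state();print(s["clock"],s["position"],s["contact_force"])
sleep(.3);s=get_state();print(s["position"],s["contact_force"])
E
```

```text
True
5.8667 [ 0.55046753 -0.13156906  0.0431368 ] [-0.28291423 -1.20118783  6.5010553 ]
[ 0.55045674 -0.13155857  0.04311494] [-0.42965417 -0.75050565  5.77090842]
```

```bash
python3 - <<'E'
from h import *
u,_=frame(.363)
p=get_state()["position"];z=p[2]-.0008
move_l([p[0],p[1],z],.02)
s=get_state();print(s["position"],s["contact_force"])
q=np.array([p[0],p[1],z])
for d,v in((.03,.03),(.135,.06)):
    print(move_l(q+u*d,v,until_force=15));s=get_state();print(s["clock"],s["position"],s["contact_force"])
f=grab_frame("scene");print([ (r["score"],r["centre"]) for n in("slide_nose","stop_face") for r in tip_of("scene",n)[:1]])
k=f["img"][140:260,230:410,::-1];cv2.imwrite("pics/scene3.png",cv2.resize(k,(780,520),interpolation=cv2.INTER_CUBIC))
E
```

```text
[ 0.5506674  -0.13206153  0.04299353] [-1.77058512 -0.40737455  7.98382583]
False
7.5667 [ 0.54011411 -0.1040773   0.04300985] [-3.38997933 -0.49644264  7.66630108]
False
9.4667 [ 0.50290932 -0.00577052  0.04299785] [-1.78492501 -1.77909748  8.24620878]
[(0.78, [377.1, 202.1]), (0.87, [387.3, 202.6])]
```

View pics/scene3.png

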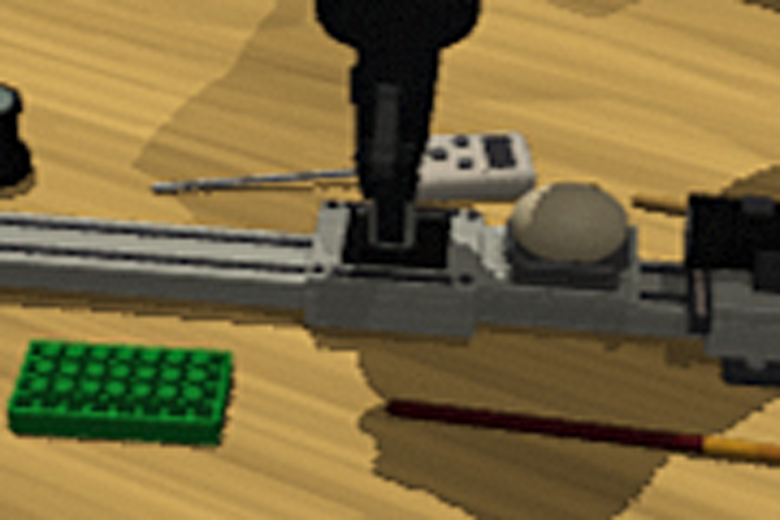

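The slide has ridden along with the finger. The nose is at about (377,202) and the stop at (387,202), so roughly 20 mm remain. I creep up and watch the force along the rail.

```bash
python3 - <<'E'
from h import *
u,v=frame(.363)
z=.0423; q=get_state()["position"];q[2]=z
F=lambda:(lambda s:(s["position"],s["contact_force"]@u,s["contact_force"][2]))(get_state())
move_l(q+u*.012,.03);f0=F();print(f0)
base=None
for d in np.arange(.0145,.042,.0025):
    hit=move_l(q+u*d,.025,until_force=6);P,fu,fz=F();print(round(d,4),hit,np.round((P-q)@u,4),round(fu,2),round(fz,2))
    if hit or fu<f0[1]-3.5: break
print(get_state()["clock"])
f=grab_frame("scene");print([ (r["score"],r["centre"]) for n in("slide_nose","stop_face") for r in tip_of("scene",n)[:1]])
cv2.imwrite("pics/scene4.png",cv2.resize(f["img"][160:240,290:410,::-1],(780,520),interpolation=cv2.INTER_CUBIC))
E
```

```text
(array([0.49875083, 0.00533868, 0.04299727]), np.float64(0.24170499114299077), np.float64(9.435713023290573))
0.0145 False 0.0142 -0.33 9.17
0.017 False 0.0167 0.93 9.8
0.0195 False 0.0191 0.03 8.75
0.022 False 0.0217 1.55 9.22
0.0245 False 0.0242 0.15 9.05
0.027 False 0.0257 -2.21 7.52
0.0295 False 0.0278 -2.3 5.93
0.032 False 0.0302 -2.99 6.15
0.0345 False 0.0326 -2.92 6.19
0.037 False 0.035 -3.22 6.66
0.0395 False 0.0375 -3.5 6.29
12.9
[(0.68, [388.4, 205.2]), (0.91, [388.9, 200.7])]
```

View pics/scene4.png

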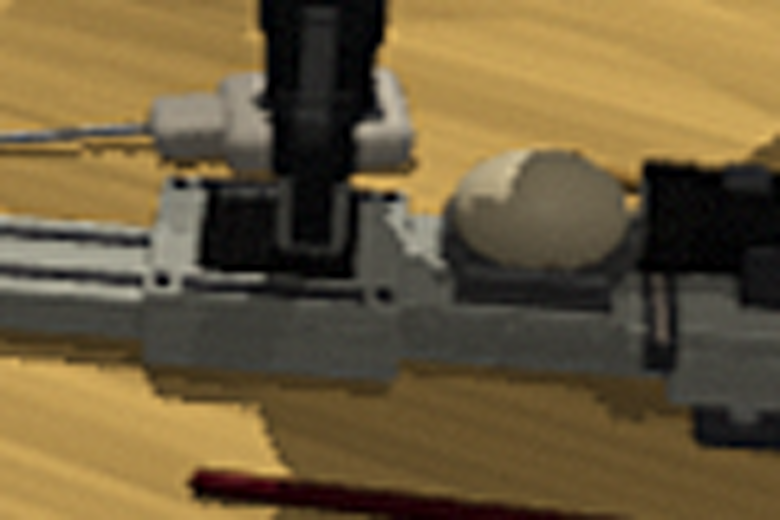

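The nose at about (388,205) meets the stop bar at (389,201). Contact came about 25 mm along, and the finger then slid forward on the pad, so the slide is against the stop. I lift straight up and check.

```bash
python3 - <<'E'
from h import *
u,v=frame(.363)
p=get_state()["position"]
move_l([p[0],p[1],.06],.03);move_l([p[0],p[1],.16],.1)
move_l(np.r_[p[:2],.16]-.12*u,.15)
sleep(.5);s=get_state();print(s["clock"],s["position"],s["contact_force"])
f=grab_frame("top");cv2.imwrite("pics/top5.png",cv2.resize(f["img"][180:290,200:365,::-1],(780,520),interpolation=cv2.INTER_CUBIC))
for n,z in(("egg",.06),("cradle_seat",.06),("slide_nose",.033),("stop_face",.033)):
    for r in tip_of("top",n)[:1]:print(n,r["score"],ray(f,r["centre"],z))
E
```

```text
16.3917 [ 0.53362524 -0.08215283  0.16006723] [0.24983357 0.49154104 0.33098639]
egg 0.93 [0.46282108 0.10361474 0.06      ]
cradle_seat 0.56 [0.45303689 0.09589177 0.06      ]
slide_nose 0.72 [0.45040331 0.12801251 0.033     ]
stop_face 0.92 [0.44989081 0.12991452 0.033     ]
```

View pics/top5.png

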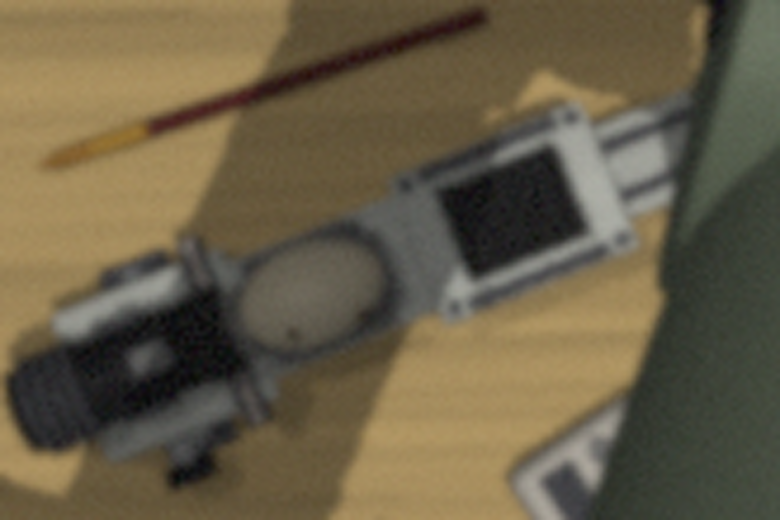

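The nose lies against the stop bar, around crop (240,330). The egg is seated at about crop (315,290), the pad is free and the arm is clear.

```bash
python3 -c "
from cell import *
print(sign_off())"
```

```text
the job is handed in; nothing more can be done
None
```

I pressed the pad and pushed the slide until its nose was against the marked stop, then let go and handed the job in; in the last picture the egg was still in its cradle and the stop had not visibly moved, but the sign-off returned no verdict.

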